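# Shut one touch-latch instrument box and pop open the next

## Robot

A 6-joint arm with a two-finger parallel gripper is mounted at the origin on the work surface. World frame = base frame: x ahead of the robot, y to its left, z up, the work surface at z = 0. Lengths are in mm, angles in rad, forces in N, time in s.
With the tool pointing down it reaches from about 250 to 850 mm from the base axis. Payload 12.5 kg.
Tool frame: the origin (TCP) lies at the very end of the fingers, on their centre line; the grasp point (between the pads) lies 19 mm behind it; z points along the fingers, y is the direction in which the jaws open and shut (so a half turn about z gives the same grasp; the last joint's range is limited). The gripper opens to 93 mm and grips with 3 to 60 N. Pads are 15 mm wide; open, the fingers measure 128 mm over their backs; the gripper's body (75 mm by 188 mm) begins 65 mm behind the grasp point.
Start: joints at [1.04, 0.351, 1.652, -0, 1.139, -0.085], TCP at [237.117, 496.246, 218.633] pointing down, gripper open.
Joint ranges: [-2.75, 2.75], [-0.79, 2.1], [0.01, 2.65], [-1.57, 4.71], [0.07, 3.14], [-2.87, 2.87]. Speed limits (rad/s): [2.22, 2.22, 2.79, 3.14, 3.14, 3.14].

## Interface

Orientations are given as a unit quaternion [x, y, z, w].
In Python, from plant import robot, snapshot, calibration, ticket gives the robot as it stands.
- The arm moves only by the shell command python3 -m crank 'ROWS' [OPENING] [FORCE]. ROWS is JSON, a list of rows, each an object with "linear": the shift along the tool's x, y, z in mm, a list of three; "yaw": the turn about the tool's z in rad. A call has 1 to 12 rows; each row shifts and turns the commanded pose from where the row before left it, along the tool's axes as they then stand; what a row does not reach is not made up. A row lasts 1/12 s, in which the tool goes at most 41.7 mm and 7.16 degrees, less where a joint would pass 70% of its speed; a pose out of reach is approached as far as the arm can. A call with a gripper value outside its range is refused whole. OPENING is the finger opening in mm, from 0 to 93, set as the call begins (- or left out, the last holds). The fingers move at their own pace and stop on an object; FORCE is the grip in N (left out, the last holds). Time passes only in rows, so rows that do not move let the fingers close. It gives the time, the measured TCP pose, the force and the opening at its end, in the units of the state.
- robot.get_state(): the state, without advancing time (a new reading comes with each control period).
- snapshot(name): name is "scene" or "top"; returns (picture, depth): 400x640x3 uint8, blue, green, red; 400x640 float32, mm along the optical axis (not along the pixel's ray), 0 where there is no reading.
- calibration(name): a dict with "fx", "fy", "cx", "cy" (pixels), "k1" (the pictures are not rectified: a ray, as slopes to the right and down, at radius r is drawn at 1 + k1 r^2 times it, then the intrinsics apply), "R" (3x3) and "t" (3): a world point X has camera coordinates R X + t. Camera axes: x right, y down, z forward; pixel columns grow to the right and rows downward; lengths in mm; the calibration is good to about 2 mm. A picture is of the moment at which its call begins. calibration takes no time and is no camera call.
- ticket.close_job(): hands the job in, once; it reports no verdict.
The state is a dict: "t": time; "joint_positions": joint angles; "dq": joint speeds; "tau": joint torques, N m; "tool_pos": TCP position; "tool_rot": TCP orientation; "wrist_force": force on the tool from outside, world axes, zero at the start; "ft_torque": the same for the moment, N m; "finger_gap": finger opening in mm.
Only numpy, scipy, OpenCV 4.12 (cv2) and the standard library are available. Lean on these libraries where they do the work, as an engineer would, in place of code of your own. Each camera call takes 0.05 s, during which the arm holds its last target. There are 200 camera calls.

## Task

Of the three steel instrument boxes with touch-latch lids, we are done with the wide one and need the square one next. Press the raised lid of the wide box down until its latch holds it shut, and press the shut lid of the square box inward so that it springs ajar when let go. Leave the narrow box latched shut.

Things in the scene. Friction and masses are not known exactly. Their poses are not given: they have to be found in the camera images.
- wide_lid_spot (a point): Press spot (faint round mark) on the top face of the WIDE steel box's lid, mid-width, 28 mm from the free edge. Lid 208 x 136 x 5 mm, plain aluminium, starts ajar at about 0.42 rad, edge facing the robot raised. On all lids x points to the hinge, 105 mm off and 5 mm under the top face; z stands out of the lid, so its lean is the opening angle. Boxes are fixed, in any order, turned up to 0.2 rad.
- square_lid_spot (a point): The same spot and axes on the SQUARE box's lid (138 x 136 mm), which starts latched. All lids: latched = level, top face 100 mm above the table. A spring lifts with 2 to 5 N at the spot. Press slowly to the soft stop, 7 mm below latched height (force then climbs past 10 N), let go, and the latch switches: a raised lid stays shut, a latched one springs up to 0.42 rad. Under 3 mm nothing changes.
- narrow_lid_spot (a point): The same spot and axes on the NARROW box's lid (88 mm wide, 136 mm deep), which starts latched shut and must stay so. All three boxes are plain steel, 130 mm deep and equally high, 200, 130 and 80 mm wide; small loose things stand close beside the square and the narrow box, up to 90 mm high.
Mind the look-alikes: they are no part of the job. Leave any blue or orange look-alike of the part that bears square_lid_spot alone.

How it is judged (in metres and radians):
At the end, for the whole second after the job is handed in: The wide box's lid stays shut by its latch (within 0.06 rad of level), the square box's lid stands ajar (more than 0.3 rad), and the narrow box's lid is still shut (within 0.06 rad of level) (angle between each of wide_lid_spot, narrow_lid_spot's own z axis and vertical below 0.06 rad and angle between square_lid_spot's own z axis and vertical above 0.3 rad); the robot touches nothing.
It fails at once if the narrow box's lid comes open (angle between narrow_lid_spot's own z axis and vertical above 0.15 rad).
It also fails if it takes over 43 s, if anything falls off the work surface, if the arm or the gripper's body presses on something with over 40 N, if the wrist force passes 120 N, or if a joint passes its speed limit or range.

## Working session

There is one attempt and no reset: what is moved stays moved. The work goes in short steps, Python scripts to look and compute and a shell command to move; the robot and the scene stay as the last step left them, time stands still between calls to the robot, and variables do not carry over. Pictures are saved under pics/ and viewed, about 8 in all and at most 12, crops included, and the job is handed in when it is done.

```bash
ls; mkdir -p pics; python3 - <<'E'
from plant import robot, snapshot, calibration
import cv2,numpy as np
for n in("scene","top"):
    p,d=snapshot(n); cv2.imwrite(f"pics/{n}0.png",p); np.save(f"pics/{n}0.npy",d); print(n,calibration(n),(d>0).mean())
print(robot.get_state())
E
```

```text
pics
scene {'fx': 427.5365396048451, 'fy': 427.5365396048451, 'cx': 317.89743250130795, 'cy': 194.05590095716852, 'k1': 0.01763825089784917, 'R': array([[-0.85932439,  0.51122391,  0.01454982],
       [ 0.37230886,  0.64481826, -0.66752942],
       [-0.35063899, -0.56820729, -0.74444125]]), 't': array([ 411.47581529, -124.37164321, 1391.11774034])} 0.99595703125
top {'fx': 390.0596040369269, 'fy': 390.0596040369269, 'cx': 324.4782199326782, 'cy': 199.89910861148496, 'k1': -0.04201269269622775, 'R': array([[ 8.21913604e-03, -9.99963957e-01,  2.12841845e-03],
       [-9.81658793e-01, -8.47406666e-03, -1.90457879e-01],
       [ 1.90469051e-01, -5.23981468e-04, -9.81693061e-01]]), 't': array([  11.31326529,  506.83397307, 1063.99511422])} 0.9958984375
{'t': 0.1, 'joint_positions': array([ 1.04041546e+00,  3.51192960e-01,  1.65235662e+00, -3.03502144e-05,
        1.13909517e+00, -8.45855475e-02]), 'dq': array([ 0.0014015 , -0.00173581, -0.00060818,  0.00150516, -0.0003426 ,
        0.00248086]), 'tau': array([-2.11001119e-03, -4.98033392e+01, -2.85696191e+01,  6.98718661e-02,
        2.40835705e-02, -4.91151968e-05]), 'tool_pos': array([236.96613806, 495.99062181, 218.15077428]), 'tool_rot': array([ 2.21050292e-01,  9.75262268e-01, -5.05543466e-04, -1.46080085e-04]), 'wrist_force': array([-0.28198016,  0.48644521,  0.02862415]), 'ft_torque': array([-0.0206856 , -0.05522394,  0.01107718]), 'finger_gap': 93.06089670746928}
```

View pics/top0.png

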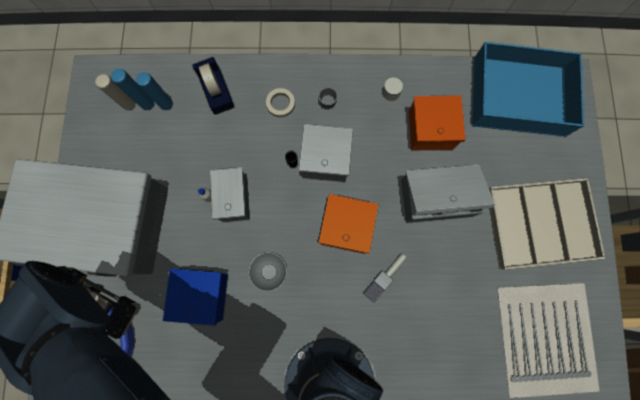

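View pics/scene0.png

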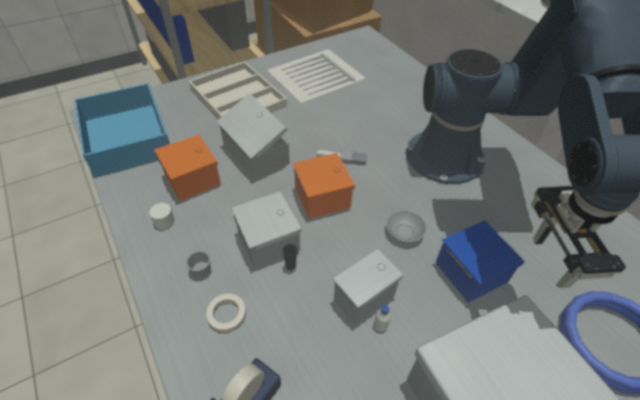

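The top view shows three steel boxes: wide (448,192) with its lid raised, square (326,151) and narrow (228,192). Candidates for the press spot:
- Wide: about (453,198), on the raised grey lid.
- Square: about (324,163), on the plain grey 130 mm lid.
- Narrow: about (228,207), must not be touched.
- Orange look-alikes: (440,131) and (346,238).
- Blue box: (195,296).
- Large grey block at the left: (75,215), no part of the job.

I choose the grey ones at (324,163) and (453,198).

```bash
cat > h.py <<'E'
import numpy as np,cv2
from plant import calibration
def ray(n,uv):
    c=calibration(n);K=np.array([[c['fx'],0,c['cx']],[0,c['fy'],c['cy']],[0,0,1]])
    s=cv2.undistortPoints(np.array(uv,float).reshape(-1,1,2),K,np.array([c['k1'],0,0,0,0.]))[:,0]
    d=np.c_[s,np.ones(len(s))]; R=c['R'];t=c['t']
    return -R.T@t, d@R, d
def onz(n,uv,z):
    o,w,_=ray(n,uv); return o+w*((z-o[2])/w[:,2])[:,None]
def ondepth(n,uv,dep):
    o,w,_=ray(n,uv); return o+w*np.asarray(dep)[:,None]
E
python3 - <<'E'
from h import *
p=cv2.imread("pics/top0.png");d=np.load("pics/top0.npy")
v,u=np.mgrid[0:400,0:640]; X=ondepth("top",np.c_[u.ravel(),v.ravel()],d.ravel()).reshape(400,640,3)
for nm,(a,b,c,e) in dict(wide=(398,158,500,225),square=(295,118,360,182),narrow=(205,160,250,225)).items():
    m=np.zeros((400,640),np.uint8); sub=X[b:e,a:c]
    m[b:e,a:c]=((sub[...,2]>92)&(sub[...,2]<175))*255
    n,l,st,_=cv2.connectedComponentsWithStats(m); k=1+st[1:,4].argmax(); mk=l==k
    P=X[mk]; A=np.c_[P[:,:2],np.ones(len(P))]
    co=np.linalg.lstsq(A,P[:,2],rcond=None)[0]
    r=cv2.minAreaRect(P[:,:2].astype(np.float32)); 
    print(nm,len(P),"plane",co,"rms",np.std(P[:,2]-A@co),"tilt",np.arctan(np.hypot(*co[:2])),"rect",r, P[:,2].min(),P[:,2].max(), "corners",cv2.boxPoints(r).round().tolist())
for nm,uv in dict(wide=(453,198),square=(324,163),narrow=(228,207)).items():
    print(nm,X[uv[1],uv[0]],onz("top",[uv],100))
c=np.hstack([cv2.resize(p[y-40:y+40,x-55:x+55],None,fx=3.5,fy=3.5,interpolation=cv2.INTER_CUBIC) for x,y in((448,190),(326,155))])
cv2.imwrite("pics/crop.png",c)
E
```

```text
wide 3426 plane [-4.22549230e-01 -4.21416765e-02  3.36938481e+02] rms 3.496460128741981 tilt 0.40157031627639433 rect ((529.0706787109375, -318.6876525878906), (132.16017150878906, 210.27076721191406), 5.422481060028076) 92.09309847945951 158.71540189420693 corners [[453.0, -220.0], [473.0, -430.0], [605.0, -417.0], [585.0, -208.0]]
square 2272 plane [-6.21641022e-03 -1.13218317e-03  1.03938831e+02] rms 2.0331405909127573 tilt 0.0063185862385085004 rect ((642.4447021484375, 13.617439270019531), (138.17874145507812, 135.31922912597656), 84.79164123535156) 92.35648811943975 106.57534594225012 corners [[569.0, -49.0], [704.0, -61.0], [716.0, 76.0], [581.0, 89.0]]
narrow 1581 plane [-5.33518646e-03  2.42443321e-03  1.01671104e+02] rms 1.9664105139917407 tilt 0.005860145451161338 rect ((517.9427490234375, 284.0677490234375), (139.29307556152344, 89.56419372558594), 6.040116786956787) 92.27876873675655 105.53750833910794 corners [[444.0, 321.0], [453.0, 232.0], [592.0, 247.0], [582.0, 336.0]]
wide [ 497.01307893 -322.41235443  140.00347577] [[ 505.0945891  -335.94284253  100.        ]]
square [600.33454331  17.78751747 101.8847411 ] [[600.88873151  17.79045974 100.        ]]
narrow [474.43067658 276.70591031 102.54626219] [[474.87114877 277.34473505 100.        ]]
```

View pics/crop.png

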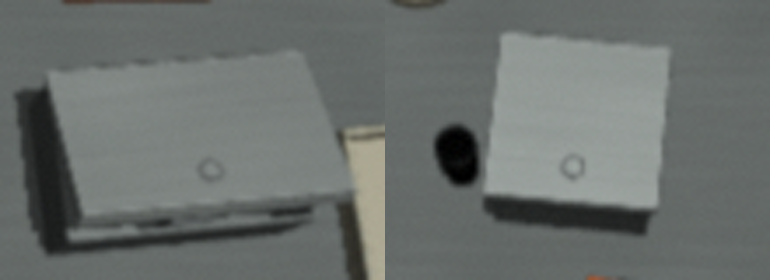

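Crop: the left one shows the raised wide lid with its round mark at full-picture pixel (453,198.6). The right one shows the shut square lid with its mark at (324.4,162.7), and a black loose item stands to its left.

```bash
python3 - <<'E'
from h import *
d=np.load("pics/top0.npy")
for uv in((80,210),(130,200),(110,265),(195,296),(265,270)):
    print(uv,ondepth("top",[uv],[d[uv[1],uv[0]]]).round())
for n,P in(("square",onz("top",[(324.4,162.7)],100)[0]),):print(n,P)
P2=onz("scene",[(281,212)],100);print("scene square",P2)
E
python3 -m crank '[{"linear":[0,0,-20]},{"linear":[-23,-22,0]},{"linear":[-23,-22,0]},{"linear":[-23,-22,0]},{"linear":[-23,-22,0]},{"linear":[-23,-22,0]},{"linear":[-23,-22,0]},{"linear":[-23,-22,0]},{"linear":[-23,-22,0]},{"linear":[-23,-22,0]},{"linear":[-23,-22,0]}]' 0 20
```

```text
(80, 210) [[452. 646. 164.]]
(130, 200) [[479. 515. 166.]]
(110, 265) [[314. 552. 162.]]
(195, 296) [[238. 351. 101.]]
(265, 270) [[309. 185.   2.]]
square [601.76178241  16.68941649 100.        ]
scene square [[602.23529468  19.88840568 100.        ]]$[0]: bad value
```

```bash
python3 -m crank '[{"linear":[0,0,-20],"yaw":0},{"linear":[-23,-22,0],"yaw":0},{"linear":[-23,-22,0],"yaw":0},{"linear":[-23,-22,0],"yaw":0},{"linear":[-23,-22,0],"yaw":0},{"linear":[-23,-22,0],"yaw":0},{"linear":[-23,-22,0],"yaw":0},{"linear":[-23,-22,0],"yaw":0},{"linear":[-23,-22,0],"yaw":0},{"linear":[-23,-22,0],"yaw":0},{"linear":[-23,-22,0],"yaw":0}]' 0 20
```

```text
t: 1.02
tool_pos: [349.8, 197.1, 238.5]
tool_rot: [0.221, 0.975, -0.0, -0.0]
wrist_force: [-0.2, 0.6, -0.9]
finger_gap: 24.0
```

```bash
python3 -m crank '[{"linear":[-30.5,-5.3,0],"yaw":0},{"linear":[-30.5,-5.3,0],"yaw":0},{"linear":[-30.5,-5.3,0],"yaw":0},{"linear":[-30.5,-5.3,0],"yaw":0},{"linear":[-30.5,-5.3,0],"yaw":0},{"linear":[-30.5,-5.3,0],"yaw":0},{"linear":[-30.5,-5.3,0],"yaw":0},{"linear":[-30.5,-5.3,0],"yaw":0},{"linear":[-30.5,-5.3,0],"yaw":0},{"linear":[-30.5,-5.3,0],"yaw":0},{"linear":[0,0,0],"yaw":0}]' 0 20
python3 -m crank '[{"linear":[0,0,20],"yaw":0},{"linear":[0,0,20],"yaw":0},{"linear":[0,0,20],"yaw":0},{"linear":[0,0,20],"yaw":0},{"linear":[0,0,20],"yaw":0},{"linear":[0,0,15],"yaw":0},{"linear":[0,0,8],"yaw":0},{"linear":[0,0,4],"yaw":0},{"linear":[0,0,0],"yaw":0}]'
```

```text
t: 1.93
tool_pos: [604.9, 16.3, 237.7]
tool_rot: [0.222, 0.975, -0.0, 0.0]
wrist_force: [0.6, -0.4, -0.1]
finger_gap: 0.3
t: 2.68
tool_pos: [601.8, 19.4, 111.2]
tool_rot: [0.221, 0.975, -0.0, -0.0]
wrist_force: [-0.0, -0.5, 0.1]
finger_gap: 0.8
```

Over the spot, so I'll press slowly.

```bash
python3 -m crank '[{"linear":[0,0,3],"yaw":0},{"linear":[0,0,3],"yaw":0},{"linear":[0,0,2],"yaw":0},{"linear":[0,0,1.5],"yaw":0},{"linear":[0,0,1.5],"yaw":0},{"linear":[0,0,1],"yaw":0},{"linear":[0,0,1],"yaw":0},{"linear":[0,0,1],"yaw":0},{"linear":[0,0,1],"yaw":0},{"linear":[0,0,1],"yaw":0},{"linear":[0,0,1],"yaw":0},{"linear":[0,0,0],"yaw":0}]'
```

```text
t: 3.68
tool_pos: [602.1, 19.2, 94.5]
tool_rot: [0.221, 0.975, -0.0, -0.0]
wrist_force: [-1.9, -0.0, 3.9]
finger_gap: 0.4
```

```bash
python3 -m crank '[{"linear":[0,0,0.7],"yaw":0},{"linear":[0,0,0.7],"yaw":0},{"linear":[0,0,0.5],"yaw":0},{"linear":[0,0,0],"yaw":0},{"linear":[0,0,0],"yaw":0}]'
```

```text
t: 4.1
tool_pos: [602.2, 19.3, 93.2]
tool_rot: [0.221, 0.975, 0.0, 0.0]
wrist_force: [-3.4, 0.1, 7.6]
finger_gap: 0.6
```

```bash
python3 -m crank '[{"linear":[0,0,0.5],"yaw":0},{"linear":[0,0,0.5],"yaw":0},{"linear":[0,0,0.5],"yaw":0},{"linear":[0,0,0],"yaw":0},{"linear":[0,0,0],"yaw":0},{"linear":[0,0,0],"yaw":0}]'
```

```text
t: 4.6
tool_pos: [602.3, 19.2, 92.6]
tool_rot: [0.221, 0.975, 0.0, 0.0]
wrist_force: [-8.2, 0.5, 18.2]
finger_gap: 0.6
```

At the stop with 18 N. Letting go upward.

```bash
python3 -m crank '[{"linear":[0,0,-2],"yaw":0},{"linear":[0,0,-4],"yaw":0},{"linear":[0,0,-6],"yaw":0},{"linear":[0,0,-10],"yaw":0},{"linear":[0,0,-15],"yaw":0},{"linear":[0,0,-20],"yaw":0},{"linear":[0,0,-25],"yaw":0},{"linear":[0,0,-30],"yaw":0},{"linear":[0,0,-35],"yaw":0},{"linear":[0,0,0],"yaw":0},{"linear":[0,0,0],"yaw":0}]'
python3 - <<'E'
from h import *
from plant import snapshot
p,d=snapshot("top");cv2.imwrite("pics/top1.png",p)
p,d=snapshot("scene");cv2.imwrite("pics/scene1.png",p)
for uv in((281,212),(262,213),(258,222),(380,267)): print(uv,ondepth("scene",[uv],[d[uv[1],uv[0]]]).round())
E
```

```text
t: 5.52
tool_pos: [602.8, 19.2, 240.4]
tool_rot: [0.221, 0.975, 0.0, 0.002]
wrist_force: [-0.5, -0.9, -0.8]
finger_gap: 0.5
(281, 212) [[618.  55. 146.]]
(262, 213) [[653.  18. 125.]]
(258, 222) [[672.  33. 118.]]
(380, 267) [[481. 281. 101.]]
```

View pics/scene1.png

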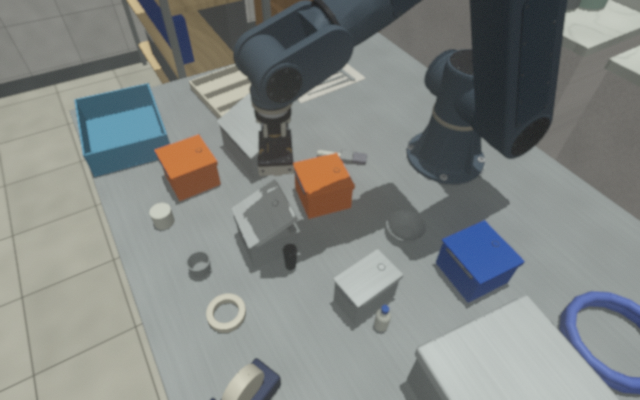

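The square lid now stands ajar around (268,213), and the narrow lid at (368,278) is still shut with its top at z about 101 mm. Next is the wide box.

```bash
python3 -m crank '[{"linear":[-3.9,-32.6,0],"yaw":0},{"linear":[-3.9,-32.6,0],"yaw":0},{"linear":[-3.9,-32.6,0],"yaw":0},{"linear":[-3.9,-32.6,0],"yaw":0},{"linear":[-3.9,-32.6,0],"yaw":0},{"linear":[-3.9,-32.6,0],"yaw":0},{"linear":[-3.9,-32.6,0],"yaw":0},{"linear":[-3.9,-32.6,0],"yaw":0},{"linear":[-3.9,-32.6,0],"yaw":0},{"linear":[-3.9,-32.6,0],"yaw":0},{"linear":[-3.9,-32.6,0],"yaw":0},{"linear":[0,0,0],"yaw":0}]'
python3 -m crank '[{"linear":[0,0,20],"yaw":0},{"linear":[0,0,20],"yaw":0},{"linear":[0,0,20],"yaw":0},{"linear":[0,0,15],"yaw":0},{"linear":[0,0,10],"yaw":0},{"linear":[0,0,0],"yaw":0},{"linear":[0,0,0],"yaw":0}]'
```

```text
t: 6.62
tool_pos: [483.9, -326.8, 236.6]
tool_rot: [0.223, 0.975, -0.0, -0.001]
wrist_force: [-0.6, -1.5, -0.2]
finger_gap: 0.1
t: 7.2
tool_pos: [486.2, -322.5, 152.9]
tool_rot: [0.221, 0.975, 0.0, -0.001]
wrist_force: [0.6, -0.1, -0.2]
finger_gap: 0.6
```

```bash
python3 -m crank '[{"linear":[0,0,4],"yaw":0},{"linear":[0,0,4],"yaw":0},{"linear":[0,0,4],"yaw":0},{"linear":[0,0,4],"yaw":0},{"linear":[0,0,4],"yaw":0},{"linear":[0,0,4],"yaw":0},{"linear":[0,0,4],"yaw":0},{"linear":[0,0,4],"yaw":0},{"linear":[0,0,4],"yaw":0},{"linear":[0,0,4],"yaw":0},{"linear":[0,0,4],"yaw":0},{"linear":[0,0,4],"yaw":0}]'
python3 -m crank '[{"linear":[0,0,2],"yaw":0},{"linear":[0,0,2],"yaw":0},{"linear":[0,0,1],"yaw":0},{"linear":[0,0,1],"yaw":0},{"linear":[0,0,1],"yaw":0},{"linear":[0,0,1],"yaw":0},{"linear":[0,0,1],"yaw":0},{"linear":[0,0,1],"yaw":0},{"linear":[0,0,0.5],"yaw":0},{"linear":[0,0,0],"yaw":0},{"linear":[0,0,0],"yaw":0}]'
```

```text
t: 8.2
tool_pos: [486.1, -322.8, 104.9]
tool_rot: [0.221, 0.975, -0.0, -0.0]
wrist_force: [-2.6, -0.7, 4.2]
finger_gap: 0.0
t: 9.12
tool_pos: [486.3, -322.8, 94.8]
tool_rot: [0.221, 0.975, 0.0, 0.0]
wrist_force: [-2.6, -0.5, 3.7]
finger_gap: 0.5
```

```bash
python3 -m crank '[{"linear":[0,0,0.6],"yaw":0},{"linear":[0,0,0.6],"yaw":0},{"linear":[0,0,0.6],"yaw":0},{"linear":[0,0,0.6],"yaw":0},{"linear":[0,0,0.4],"yaw":0},{"linear":[0,0,0],"yaw":0},{"linear":[0,0,0],"yaw":0},{"linear":[0,0,0],"yaw":0}]'
```

```text
t: 9.78
tool_pos: [486.4, -322.9, 93.0]
tool_rot: [0.221, 0.975, -0.0, 0.0]
wrist_force: [-5.6, 3.3, 15.0]
finger_gap: 0.2
```

```bash
python3 -m crank '[{"linear":[0,0,-1],"yaw":0},{"linear":[0,0,-2],"yaw":0},{"linear":[0,0,-3],"yaw":0},{"linear":[0,0,-4],"yaw":0},{"linear":[0,0,-8],"yaw":0},{"linear":[0,0,-15],"yaw":0},{"linear":[0,0,-25],"yaw":0},{"linear":[0,0,-30],"yaw":0},{"linear":[0,0,-30],"yaw":0},{"linear":[0,0,-30],"yaw":0},{"linear":[0,0,0],"yaw":0}]'
python3 -m crank '[{"linear":[25,19,0],"yaw":0},{"linear":[25,19,0],"yaw":0},{"linear":[25,19,0],"yaw":0},{"linear":[25,19,0],"yaw":0},{"linear":[25,19,0],"yaw":0},{"linear":[25,19,0],"yaw":0},{"linear":[0,0,0],"yaw":0},{"linear":[0,0,0],"yaw":0},{"linear":[0,0,0],"yaw":0}]'
python3 - <<'E'
from h import *
from plant import snapshot
p,d=snapshot("top");cv2.imwrite("pics/top2.png",p)
q,d2=snapshot("scene");cv2.imwrite("pics/scene2.png",q)
v,u=np.mgrid[0:400,0:640]
for n,D in(("top",d),("scene",d2)):
  X=ondepth(n,np.c_[u.ravel(),v.ravel()],D.ravel())
  for nm,(x,y) in dict(wide=(520,-318),square=(642,14),narrow=(518,284)).items():
    m=(np.hypot(X[:,0]-x,X[:,1]-y)<35)&(X[:,2]>60)&(X[:,2]<175);P=X[m];A=np.c_[P[:,:2],np.ones(len(P))]
    if len(P)<50: print(n,nm,"hidden");continue
    co=np.linalg.lstsq(A,P[:,2],rcond=None)[0];print(n,nm,len(P),"tilt",np.arctan(np.hypot(*co[:2])).round(3),"z",P[:,2].mean().round(1))
E
```

```text
t: 10.7
tool_pos: [488.1, -324.0, 246.3]
tool_rot: [0.221, 0.975, -0.002, 0.004]
wrist_force: [0.2, -0.2, 0.4]
finger_gap: 0.4
t: 11.45
tool_pos: [400.5, -155.6, 240.2]
tool_rot: [0.221, 0.975, -0.0, 0.0]
wrist_force: [-0.5, 0.0, -0.2]
finger_gap: 0.3
top wide 124 tilt 0.034 z 100.5
top square 419 tilt 0.417 z 130.4
top narrow 492 tilt 0.004 z 99.9
scene wide 277 tilt 0.043 z 99.4
scene square 526 tilt 0.42 z 130.1
scene narrow 645 tilt 0.008 z 99.7
```

View pics/top2.png

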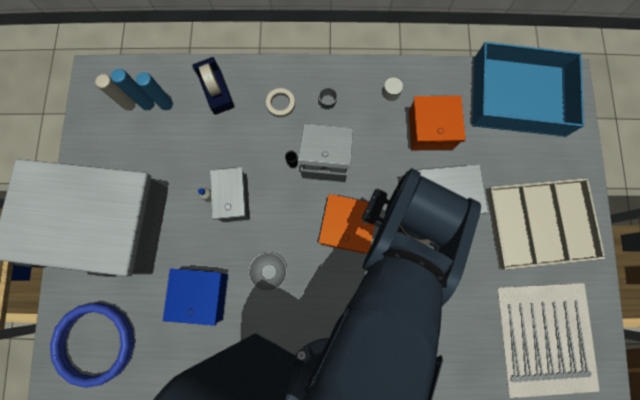

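The square lid is ajar at (326,150), the narrow lid is shut at (228,192), and the arm partly hides the wide lid at (455,190). I'll move aside for a clean reading.

```bash
python3 -m crank '[{"linear":[22,24,0],"yaw":0},{"linear":[22,24,0],"yaw":0},{"linear":[22,24,0],"yaw":0},{"linear":[22,24,0],"yaw":0},{"linear":[22,24,0],"yaw":0},{"linear":[22,24,0],"yaw":0},{"linear":[0,0,0],"yaw":0},{"linear":[0,0,0],"yaw":0},{"linear":[0,0,0],"yaw":0}]'
python3 - <<'E'
from h import *
from plant import snapshot
v,u=np.mgrid[0:400,0:640]
for n in("top","scene"):
  p,D=snapshot(n);cv2.imwrite(f"pics/{n}3.png",p)
  X=ondepth(n,np.c_[u.ravel(),v.ravel()],D.ravel())
  for nm,(x,y) in dict(wide=(520,-318),square=(642,14),narrow=(518,284)).items():
    m=(np.hypot(X[:,0]-x,X[:,1]-y)<35)&(X[:,2]>60)&(X[:,2]<175);P=X[m];A=np.c_[P[:,:2],np.ones(len(P))]
    if len(P)<50: print(n,nm,"hidden");continue
    co=np.linalg.lstsq(A,P[:,2],rcond=None)[0];print(n,nm,len(P),"tilt",np.arctan(np.hypot(*co[:2])).round(3),"z",P[:,2].mean().round(1))
E
```

```text
t: 12.3
tool_pos: [343.6, 31.1, 240.0]
tool_rot: [0.221, 0.975, -0.0, 0.0]
wrist_force: [0.2, -0.0, -0.4]
finger_gap: 0.6
top wide 492 tilt 0.013 z 100.4
top square 418 tilt 0.421 z 130.5
top narrow 501 tilt 0.003 z 99.8
scene wide 273 tilt 0.047 z 99.5
scene square 524 tilt 0.422 z 130.2
scene narrow 647 tilt 0.004 z 99.8
```

View pics/scene3.png

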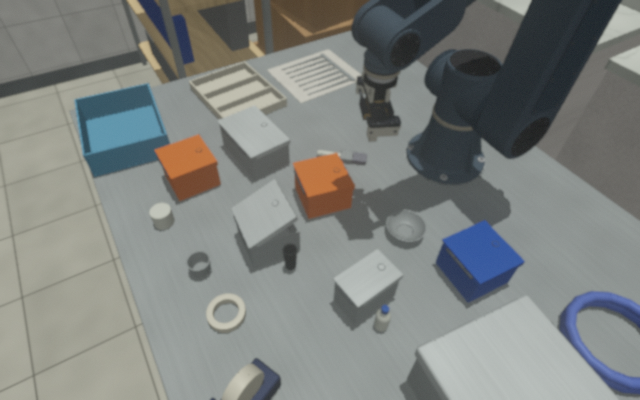

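The wide lid at (255,135) is shut, the square lid at (268,215) is ajar, the narrow lid at (368,278) is shut, and the gripper at (380,120) is clear of everything. Handing in.

```bash
python3 -c "
from plant import ticket
print(ticket.close_job())"
```

```text
the job is handed in; nothing more can be done
None
```

The job is handed in at about 12.4 s of the 43 s allowed: the wide lid is pressed shut and the square lid stands ajar. I pressed the square lid to its stop at about 18 N and the wide lid at about 15 N, both with closed fingers. The narrow box, the orange and blue look-alikes and the loose things were left alone.

The last checks, from both cameras just before handing in:

| Lid | Tilt, top camera (rad) | Tilt, scene camera (rad) | Needed |
|---|---|---|---|
| Wide | 0.013 | 0.047 | below 0.06 |
| Square | 0.421 | 0.422 | above 0.3 |
| Narrow | 0.003 | 0.004 | below 0.06 |

- **Disagreement on the wide lid:** the two cameras differ, but both are under the limit. The scene camera had fewer points on that lid. Both put its top at about 100 mm, the latched height.
- **Robot clearance:** the gripper stood clear at 240 mm height with no contact force.

No check failed. The hand-in itself gave no verdict.

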